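# Steady the rocking ink stand

### The arm

A 7-joint arm with a two-finger parallel gripper is mounted at the origin on the work surface; the furniture and walls round the work are solid. World frame = base frame: x ahead of the robot, y to its left, z up, the work surface at z = 0. Lengths are in m, angles in rad, forces in N, time in s.
With the tool pointing down it reaches from about 0.425 to 0.825 m from the base axis. Payload 3.6 kg.
Tool frame: the origin (TCP) lies where the fingers leave the gripper's body, on its centre line; the fingertips stand 73 mm ahead of it and the grasp point (between the pads) lies 54 mm ahead of it; x points along the fingers, y is the direction in which the jaws open and shut, and the axes are right-handed (so a half turn about x gives the same grasp; the last joint's range is limited). The gripper opens to 85 mm and grips with 20 to 120 N. Pads are 22 mm wide; open, the fingers measure 114 mm over their backs; the gripper's body (76 mm by 85 mm) begins 54 mm behind the grasp point. The pads swing forward as they close: fully open they stand 13 mm farther back than shut.
Start: joints at [1.304, 0.615, -0.013, 1.423, 0.008, 1.103, -0.04], TCP at [0.155, -0.631, 0.304] pointing down, gripper open.
Joint ranges: [-3.12, 3.12], [-0.3, 2.06], [-1.34, 1.32], [0.26, 2.42], [-1.36, 4.5], [0.01, 1.98], [-2.84, 2.84]. Speed limits (rad/s): [2.79, 2.79, 3.14, 3.14, 3.14, 3.14, 3.14].

### API

Orientations are given as a unit quaternion [x, y, z, w].
In Python, from station import arm, snapshot, camera_info, ticket gives the robot as it stands. Calls block until the motion is done:
- arm.movep(position, orientation): joint-space move of the TCP to a pose.
- arm.line_to(position, velocity=0.15, ori=None): straight line of the TCP; ori=None keeps the orientation; velocity is the mean speed in m/s.
- arm.move_j(angles): joint-space move.
- arm.move_gripper(opening, effort=None): opening from 0.0 (shut) to 1.0 (fully open); effort is the grip in N (None keeps the last); returns when the fingers have stopped.
- arm.pause(seconds).
- arm.ik(position, orientation): joint angles nearest the present ones, or None.
- snapshot(name): name is "scene" or "top" or "wrist"; returns the picture (420x560x3 uint8, blue, green, red); there is no depth.
- camera_info(name): a dict with "fx", "fy", "cx", "cy" (pixels), "R" (3x3) and "t" (3): a world point X has camera coordinates R X + t; the wrist camera has in their place "T_tool_cam" (4x4, takes a point from camera to tool coordinates, whose origin is the TCP and whose axes are the tool frame's). Camera axes: x right, y down, z forward; pixel columns grow to the right and rows downward; lengths in m; the calibration is good to about 2 mm. A picture is of the moment at which its call begins: read the wrist's pose just before it. camera_info takes no time and is no camera call.
A pose or a line that the arm cannot do raises arm.MotionError and nothing moves.
- ticket.finish_job(): hands the job in, once; it reports no verdict.
Readings, each from a call of its own:
- arm.read_time(): time.
- arm.read_joint_positions(): joint angles.
- arm.read_dq(): joint speeds.
- arm.read_effort(): joint torques, N m.
- arm.read_tool_pos(): TCP position.
- arm.read_eef_rot(): TCP orientation.
- arm.read_ft_force(): force on the tool from outside, world axes, zero at the start.
- arm.read_wrist_torque(): the same for the moment, N m.
- arm.read_opening(): opening from 0.0 (shut) to 1.0 (fully open).
Only numpy, scipy, OpenCV 4.12 (cv2) and the standard library are available. Lean on these libraries where they do the work, as an engineer would, in place of code of your own. Each camera call takes 0.05 s, during which the arm holds its last target.

### The job

The four-footed ink stand rocks in its round base because its one longer foot is not in a pocket. Lift the locking key straight up out from between the legs and put it down on the bare desk, well clear of the base; then push the stand round by its handle, without lifting it off, until the longer foot drops into a pocket, all four feet touch and it no longer rocks. Keep the ink bottle standing on it and leave the stamp and the eraser where they are.

Things in the scene. Friction and masses are not known exactly. Their poses are not given: they have to be found in the camera images.
- base_center (a point): Centre of the fixed round wooden base (184 mm across), level with its upper face, 16 mm above the desk. z up; x, y turn with the base: the key stands in it in the direction 45 degrees from +x towards +y. These axes do not tell where the pockets are. The stand turns on a brass hub here, with 2 mm play.
- long_foot (a point): Round tip (12 mm thick) of the stand's longer foot: 7 mm longer than the others, 62 mm out, under the handle. The floor below has three pockets for it, 17 mm wide, 7 mm deep, 62 mm out, 120 degrees apart; their bearing differs each time: find them by feel. A pocket comes within 25 to 95 degrees of turn, whichever way you turn.
- stand_center (a point): Middle of the upper face of the loose ink stand's round plate (72 mm across, on a cross of four arms; 0.6 kg with bottle). z normal to the plate, -x along the handle; short feet 48 mm out along +x, +y, -y. 32 mm above base_center when all feet touch; about 35 mm and tilted 0.09 rad while it rocks.
- handle_end (a point): Point in the handle, a flat bar 12 mm wide (stand's y) and 24 mm tall, 78 to 123 mm from the plate's middle; this is at 110 mm, mid height: 40 mm above the desk when seated, about 10 mm higher while rocking. Only desk lies below it. 1 to 4 N turns the stand; in a pocket it stops hard and the push climbs past 6 N.
- key_grip (a point): Loose wooden key, 64 mm tall, 0.12 kg. The point is on its upright tab, 50 mm above its underside; tab 14 mm wide (key's y), 24 mm long (key's x, outward from the base), from 18 to 64 mm up. Stands by itself on its foot, which is 20 mm tall, reaches 40 mm in (44 mm wide), 16 mm out.
- key: The same key, origin at the middle of the tab's length on the underside, 83 mm from the base's centre at the start. Its foot lies between two legs of the stand and is notched round two cheeks of the base, 13 mm high above the base, so it comes out only straight up; it keeps the stand from turning.
- stand: The same ink stand, origin in the middle at the level of the tips of its three short feet, 32 mm below stand_center.
- ink_center (a point): Centre of the loose square ink bottle, 49 x 48 x 58 mm, 0.14 kg, standing on the plate between four 4 mm brass rails; 29 mm above its underside. z up along the bottle.
- stamp_center (a point): Centre of a loose rubber stamp with a turned handle, 24 x 48 x 66 mm, a bystander.
- eraser_center (a point): Centre of a loose eraser, 21 x 52 x 12 mm, a bystander.
There are look-alikes about, which are no part of the job. What is shaped like the part that bears ink_center but purple is not meant.

How it is judged:
By the outcome, as a careful person would: the job done as asked, in the order asked, and still so for the second after the job is handed in, with the robot touching nothing.
It also fails if it takes over 58 s, if anything falls off the work surface, if the arm or the gripper's body presses on something with over 40 N, if the wrist force passes 120 N, or if a joint passes its speed limit or range.

## Working session

There is one attempt and no reset: what is moved stays moved. The work goes in short steps, each a Python script; the robot and the scene stay as the last script left them, time stands still between calls to the robot, and variables do not carry over. Pictures are saved under pics/ and viewed, and the job is handed in when it is done.

```bash
ls; mkdir -p pics
python3 - <<'E'
from station import arm, snapshot, camera_info, ticket
import cv2,numpy as np
np.set_printoptions(precision=4,suppress=True)
print(arm.read_time(),arm.read_tool_pos(),arm.read_eef_rot(),arm.read_opening())
for n in ["scene","top","wrist"]:
    cv2.imwrite(f"pics/{n}0.png",snapshot(n)); print(n,camera_info(n))
E
```

```text
pics
0.0 [ 0.1549 -0.6307  0.3027] [-0.7019 -0.0858  0.7021 -0.084 ] 0.9972807577140624
scene {'fx': 412.21833484079264, 'fy': 412.21833484079264, 'cx': 277.08282831720527, 'cy': 209.79341466268508, 'R': array([[-0.8729, -0.4878, -0.0148],
       [-0.3257,  0.605 , -0.7266],
       [ 0.3634, -0.6294, -0.6869]]), 't': array([0.4308, 0.2193, 0.7326])}
top {'fx': 459.79944604711227, 'fy': 459.79944604711227, 'cx': 279.41637994079537, 'cy': 203.26300656524057, 'R': array([[-0.0147, -0.9999,  0.0027],
       [-0.9967,  0.0144, -0.0802],
       [ 0.0801, -0.0039, -0.9968]]), 't': array([0.0332, 0.4973, 1.0878])}
wrist {'fx': 310.70939381722286, 'fy': 310.70939381722286, 'cx': 279.21728825274204, 'cy': 206.115597904986, 'T_tool_cam': array([[ 0.0008, -0.2772,  0.9608, -0.0703],
       [ 1.    ,  0.0001, -0.0008, -0.0011],
       [ 0.0001,  0.9608,  0.2772, -0.0712],
       [ 0.    ,  0.    ,  0.    ,  1.    ]])}
```

View pics/scene0.png

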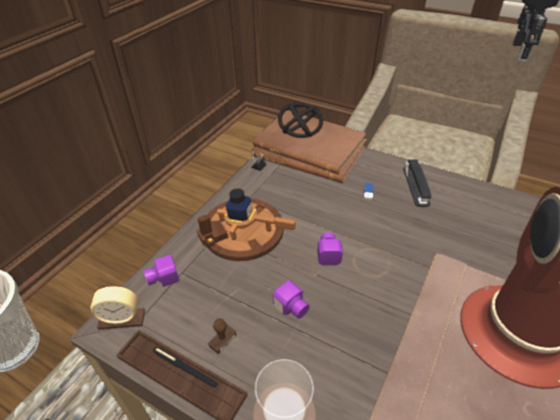

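View pics/top0.png

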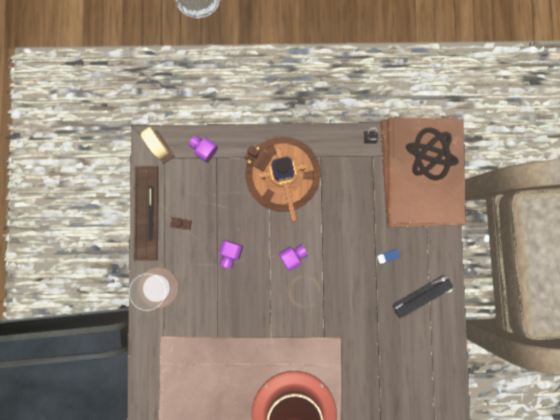

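View pics/wrist0.png

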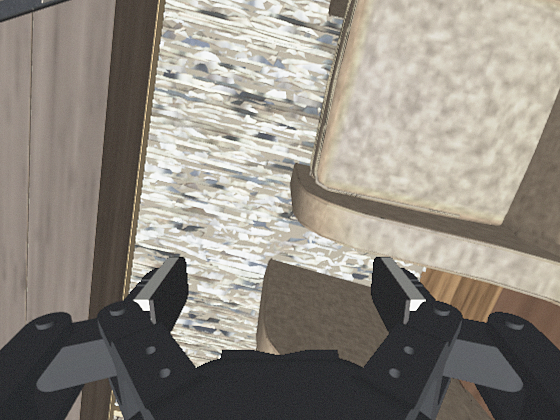

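The top view shows the base near (283,174), the key near (260,156) and the handle pointing down to (293,218). I'll zoom in and measure.

```bash
cat > h.py <<'E'
import cv2,numpy as np
from station import arm, snapshot, camera_info, ticket
from scipy.spatial.transform import Rotation as Ro
np.set_printoptions(precision=4,suppress=True)
def cam(n,T=None):
    c=camera_info(n); K=np.array([[c['fx'],0,c['cx']],[0,c['fy'],c['cy']],[0,0,1]])
    if 'R' in c: return K,c['R'],c['t']
    W=np.eye(4);W[:3,:3]=Ro.from_quat(T[1]).as_matrix();W[:3,3]=T[0]
    M=np.linalg.inv(W@c['T_tool_cam']);return K,M[:3,:3],M[:3,3]
def ray(C,uv):
    K,R,t=C; d=R.T@np.linalg.inv(K)@np.array([uv[0],uv[1],1.]); return -R.T@t,d/np.linalg.norm(d)
def plane(C,uv,z):
    o,d=ray(C,uv);return o+d*(z-o[2])/d[2]
def proj(C,X):
    K,R,t=C;p=K@(R@np.asarray(X,float)+t);return p[:2]/p[2]
def tri(C1,u1,C2,u2):
    o1,d1=ray(C1,u1);o2,d2=ray(C2,u2)
    s=np.linalg.lstsq(np.c_[d1,-d2],o2-o1,rcond=None)[0];a=o1+d1*s[0];b=o2+d2*s[1];return (a+b)/2,np.linalg.norm(a-b)
def down(yaw):  # tool x down, tool y (jaw axis) at yaw in the xy plane
    y=np.array([np.cos(yaw),np.sin(yaw),0]);x=np.array([0,0,-1.]);return Ro.from_matrix(np.c_[x,y,np.cross(x,y)]).as_quat()
E
python3 - <<'E'
from h import *
a=cv2.imread('pics/top0.png');cv2.imwrite('pics/topz.png',cv2.resize(a[125:235,230:340],None,fx=5,fy=5,interpolation=cv2.INTER_CUBIC))
a=cv2.imread('pics/scene0.png');cv2.imwrite('pics/scenez.png',cv2.resize(a[180:270,185:305],None,fx=6,fy=6,interpolation=cv2.INTER_CUBIC))
C=cam('top');
for uv,z in [((283,174),.016),((293,218),.05),((260,156),.06),((181,223),.03),((390,257),.006)]: print(uv,plane(C,uv,z))
E
```

```text
(283, 174) [0.5692 0.0162 0.016 ]
(293, 218) [ 0.4603 -0.0052  0.05  ]
(260, 156) [0.6061 0.0699 0.06  ]
(181, 223) [0.4532 0.2606 0.03  ]
(390, 257) [ 0.3646 -0.2396  0.006 ]
```

View pics/topz.png

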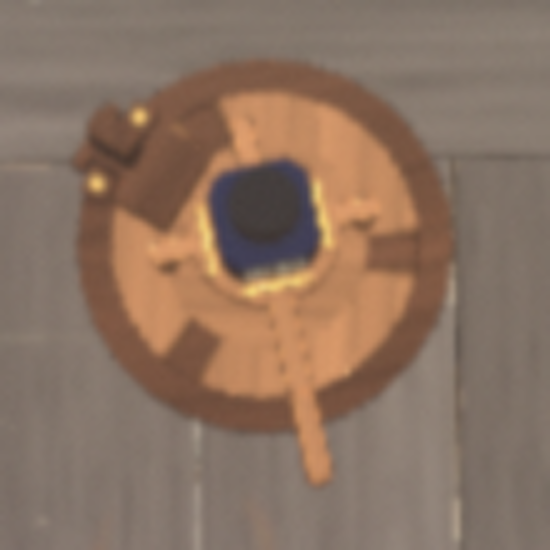

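View pics/scenez.png

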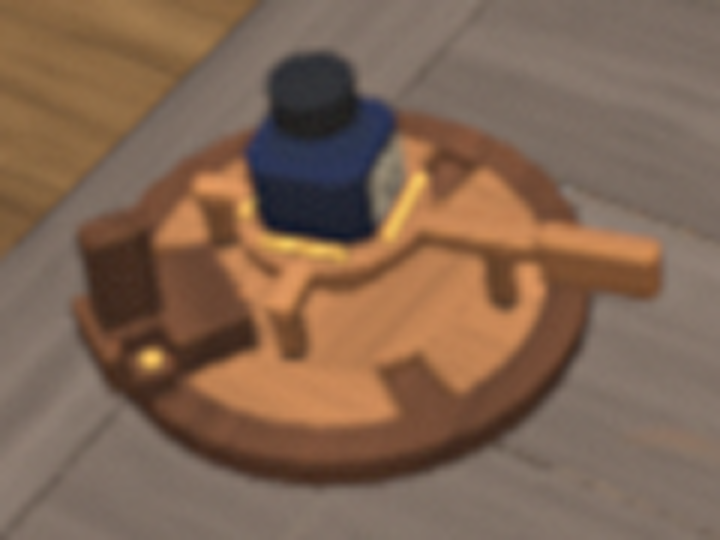

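Run:
```python
from h import *
B=np.array([.569,.016]);
for yd in (143,-37):
    q=down(np.radians(yd)); z=np.array([np.sin(np.radians(yd)),-np.cos(np.radians(yd))])
    for xy,h in [(B-z*.03,.30),(np.array([.619,.083]),.12),((.50,.30),.12),((.57,-.2),.12)]:
        print(yd,xy,arm.ik([*xy,h],q))
for a in np.radians(range(90,300,15)):
    p=[*(B+.11*np.array([np.cos(a),np.sin(a)])),.10]
    print(np.degrees(a), *[ (lambda j: None if j is None else np.round(j[[0,6]],2))(arm.ik(p,down(a+s))) for s in (np.pi/2,-np.pi/2)])
```

```text
143 [ 0.5509 -0.008 ] [ 0.6355  0.7077 -1.1487  1.7003  0.6896  1.2001  1.8041]
143 [0.619 0.083] [ 0.4103  1.0927 -1.153   1.654   1.085   1.1623  1.4579]
143 (0.5, 0.3) [ 0.0343  1.0548 -1.153   1.778   1.0944  1.1075  0.9783]
143 (0.57, -0.2) [ 0.897   1.074  -1.153   1.716   1.0892  1.1353  1.8929]
-37 [0.5871 0.04  ] [ 0.1549  0.5504 -0.4182  1.6069  0.2492  1.0375 -0.9816]
-37 [0.619 0.083] [-0.0481  0.7975 -0.2032  1.6696  0.2268  0.6977 -1.0119]
-37 (0.5, 0.3) [-0.3815  0.7642 -0.3181  1.7912  0.3683  0.6449 -1.5598]
-37 (0.57, -0.2) [ 0.426   0.7747 -0.2058  1.7315  0.2354  0.6596 -0.5551]
90.0 [0.36 1.92] [-0.06 -0.62]
105.00000000000001 [-0.48 -2.7 ] [-0.04 -0.43]
119.99999999999999 [-0.43 -2.49] [-0.02 -0.23]
135.0 [-0.36 -2.28] [0.   0.03]
150.0 [-0.28 -2.06] [0.   0.37]
165.0 [-0.19 -1.83] [0.06 0.66]
180.0 [-0.1  -1.59] [0.18 0.84]
195.0 [-0.02 -1.33] [0.37 0.96]
210.00000000000003 [ 0.07 -1.1 ] [0.63 1.04]
225.0 [ 0.15 -0.88] [0.75 1.3 ]
239.99999999999997 [ 0.23 -0.67] [0.76 1.64]
255.00000000000003 [ 0.29 -0.47] [-0.16 -2.7 ]
270.0 [ 0.33 -0.26] [-0.12 -2.54]
285.0 [ 0.36 -0.05] [-0.09 -2.39]
```

Run:
```python
from h import *
q=down(np.radians(-37))
arm.movep([.575,.03,.33],q); arm.move_gripper(.5)
T=(arm.read_tool_pos(),arm.read_eef_rot());im=snapshot('wrist');cv2.imwrite('pics/w1.png',im);np.savez('w1.npz',p=T[0],q=T[1])
print(arm.read_time(),T,arm.read_opening(),proj(cam('wrist',T),[.569,.016,.016]))
```

```text
3.4583 (array([0.575, 0.03 , 0.33 ]), array([ 0.6328,  0.3155, -0.6328,  0.3155])) 0.5005405012893299 [282.5571 187.7658]
```

View pics/w1.png

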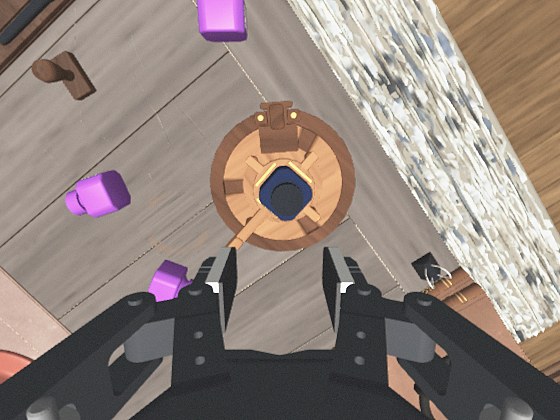

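The wrist view shows the base ellipse around (283,180), the key tab at about (278,116) and brass cheeks at (261,118) and (293,116). I'll zoom in and fit.

Run:
```python
from h import *
im=cv2.imread('pics/w1.png');d=np.load('w1.npz');C=cam('wrist',(d['p'],d['q']))
cv2.imwrite('pics/w1z.png',cv2.resize(im[95:260,200:365],None,fx=3.6,fy=3.6,interpolation=cv2.INTER_CUBIC))
# base fit: wood colour mask (saturation) 
hsv=cv2.cvtColor(im,cv2.COLOR_BGR2HSV)
m=((hsv[...,1]>95)&(hsv[...,0]<20)).astype(np.uint8)*255;m[:,:205]=0;m[:,360:]=0;m[:98]=0;m[252:]=0
m=cv2.morphologyEx(m,cv2.MORPH_OPEN,np.ones((3,3)))
cs=cv2.findContours(m,cv2.RETR_EXTERNAL,cv2.CHAIN_APPROX_NONE)[0];c=max(cs,key=cv2.contourArea)[:,0,:]
P=np.array([plane(C,u,.016)[:2] for u in c])
c0=np.array([.569,.016])
from scipy.optimize import least_squares
for k in range(3):
    r=np.hypot(*(P-c0).T);s=abs(r-.092)<(.02,.008,.005)[k]
    f=least_squares(lambda x:np.hypot(P[s,0]-x[0],P[s,1]-x[1])-x[2],[*c0,.092],loss='soft_l1',f_scale=.001);c0=f.x[:2]
print(f.x,s.sum(),f.fun.std())
cv2.imwrite('pics/w1m.png',m[95:260,200:365])
B=c0
# rough top view check too
b=plane(cam('top'),(283.2,174.2),.016);print(b)
for n,u in [('tabtop',(278,116)),('ch1',(261,118)),('ch2',(293,116))]:
    for z in (.029,.08):
        p=plane(C,u,z)[:2]-B;print(n,z,p,np.hypot(*p),np.degrees(np.arctan2(p[1],p[0])))
```

```text
[0.5713 0.0204 0.0901] 416 0.00117207290193812
[0.5687 0.0157 0.016 ]
tabtop 0.029 [0.0457 0.0686] 0.08245402848968422 56.34651453804043
tabtop 0.08 [0.0458 0.0684] 0.08234162965937408 56.1908679139318
ch1 0.029 [0.0288 0.0786] 0.08372891885388656 69.91405634749083
ch1 0.08 [0.0312 0.077 ] 0.08312449522654146 67.95057186117185
ch2 0.029 [0.0594 0.0583] 0.08324066782911817 44.43249162562224
ch2 0.08 [0.0577 0.0595] 0.08285104844701041 45.88221567892554
```

View pics/w1z.png

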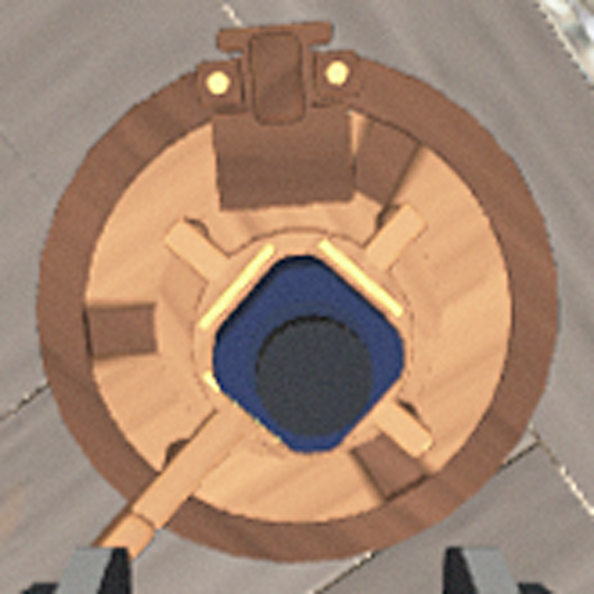

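```bash
python3 - <<'E'
from h import *
d=np.load('w1.npz');C=cam('wrist',(d['p'],d['q']));S=cam('scene');T=cam('top')
k=plane(C,(276.7,116.7),.08);print('key',k)
for z in (.064,.080): print(z,proj(S,[k[0],k[1],z]),proj(T,[k[0],k[1],z]))
print(tri(C,(276.7,116.7),S,(204.5,218)))
for n,u in [('topface',(276.7,116.7))]: print(tri(C,u,T,(230+120/5,125+125/5)))
for a in [(282.5,173.5),(283.2,174.2)]: print(plane(T,a,.016))
# base extremes in wrist zoom
f=lambda x,y:(x/3.6+200,y/3.6+95)
L=plane(C,f(38,307),.016);R=plane(C,f(557,300),.016);Bt=plane(C,f(290,562),.016);print(L,R,(L+R)/2,np.linalg.norm(L-R)); 
# handle bearing
h1=plane(C,f(118,540),.06);h2=plane(C,f(215,425),.055);print(h1,h2,np.degrees(np.arctan2(*(h1-h2)[[1,0]])))
# seen cheeks
print(plane(C,f(218,82),.029),plane(C,f(338,72),.029))
E
python3 - <<'E'
import cv2;a=cv2.imread('pics/scene0.png');cv2.imwrite('pics/sk.png',cv2.resize(a[205:250,185:245],None,fx=10,fy=10,interpolation=cv2.INTER_CUBIC))
E
```

```text
key [0.6157 0.089  0.08  ]
0.064 [204.3966 222.3863] [251.6826 151.7435]
0.08 [203.3358 216.8809] [251.2832 150.4082]
(array([0.615 , 0.0884, 0.0763]), np.float64(0.0018811596060150277))
(array([0.6164, 0.086 , 0.0776]), np.float64(0.006292626508853117))
[0.5705 0.0174 0.016 ]
[0.5687 0.0157 0.016 ]
[0.5025 0.0782 0.016 ] [ 0.6486 -0.0288  0.016 ] [0.5755 0.0247 0.016 ] 0.18105218640451723
[0.4861 0.0042 0.06  ] [0.5347 0.0151 0.055 ] -167.29103232031414
[0.5998 0.0995 0.029 ] [0.6322 0.0789 0.029 ]
```

View pics/sk.png

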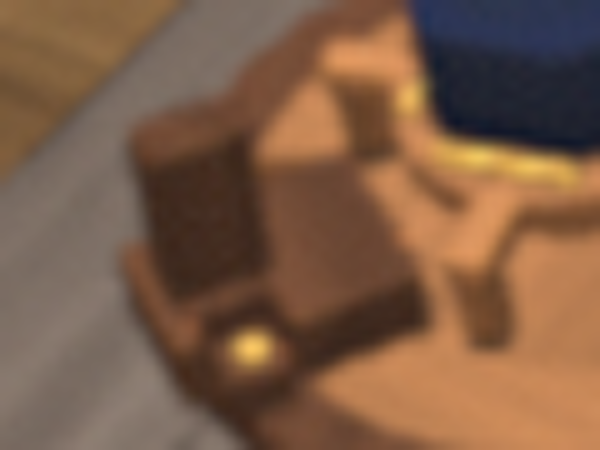

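```bash
python3 - <<'E'
from h import *
q=down(np.radians(-33));k=[.6157,.089]
print(arm.ik([.53,-.145,.11],q))
arm.movep([*k,.20],q); arm.line_to([*k,.121],.12)
print(arm.read_ft_force(),arm.read_tool_pos())
arm.move_gripper(0,40)
print('op',arm.read_opening(),arm.read_ft_force(),arm.read_wrist_torque())
arm.line_to([*k,.145],.05); print(arm.read_ft_force(),arm.read_wrist_torque(),arm.read_opening())
arm.line_to([*k,.30],.15); print(arm.read_ft_force(),arm.read_opening(),arm.read_time())
cv2.imwrite('pics/s2.png',snapshot('scene'))
cv2.imwrite('pics/t2.png',snapshot('top'))
E
python3 - <<'E'
import cv2,numpy as np
a=cv2.imread('pics/s2.png')[150:300,150:350];b=cv2.imread('pics/t2.png')[100:250,200:400]
cv2.imwrite('pics/st2.png',np.vstack([cv2.resize(x,None,fx=2,fy=2) for x in [np.hstack([a,b])]]))
E
```

```text
[ 0.4279  0.746  -0.3148  1.8927  0.4033  0.565  -0.7287]
[0.6273 0.2648 0.1712] [0.6164 0.0891 0.1221]
op 0.1575208086588667 [-0.1775 -0.3455  3.3911] [-0.0128  0.0825 -0.0197]
[-0.5014  1.1056 -1.5728] [ 0.0291 -0.0597  0.0526] 0.1550049080363297
[-0.4255 -0.0711 -1.9746] 0.15396584630198082 7.0833
```

View pics/st2.png

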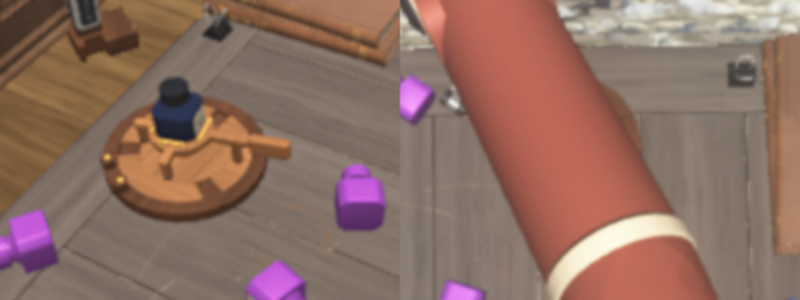

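The key is out and held, and the bottle is still standing. Next I put the key down on the right.

```bash
python3 - <<'E'
from h import *
q=down(np.radians(-33));k=[.53,-.145]
arm.movep([*k,.30],q)
arm.line_to([*k,.115],.18)
z=.115;f0=arm.read_ft_force()[2]
while z>.102:
    z-=.0015;arm.line_to([*k,z],.03)
    if arm.read_ft_force()[2]-f0>2.0: break
print(z,arm.read_tool_pos(),arm.read_ft_force(),f0)
arm.move_gripper(.42); arm.line_to([*k,.23],.2); 
print(arm.read_time())
cv2.imwrite('pics/s3.png',snapshot('scene'));
# view pose above base, final pushing yaw
a=np.radians(190);B=np.array([.571,.0198])
arm.movep([.575,.03,.33],down(np.radians(-37)))
T=(arm.read_tool_pos(),arm.read_eef_rot());cv2.imwrite('pics/w3.png',snapshot('wrist'));np.savez('w3.npz',p=T[0],q=T[1]);print(arm.read_time())
E
python3 - <<'E'
import cv2,numpy as np
a=cv2.imread('pics/s3.png')[150:300,180:380];b=cv2.imread('pics/w3.png')[95:260,200:365]
cv2.imwrite('pics/sw3.png',np.hstack([cv2.resize(a,(560,420)),]));cv2.imwrite('pics/w3z.png',cv2.resize(b,None,fx=3.6,fy=3.6,interpolation=cv2.INTER_CUBIC))
E
```

```text
0.1045 [ 0.5301 -0.145   0.1059] [-2.5712  0.2435  8.8376] -1.9779296974860987
12.2083
13.15
```

View pics/sw3.png

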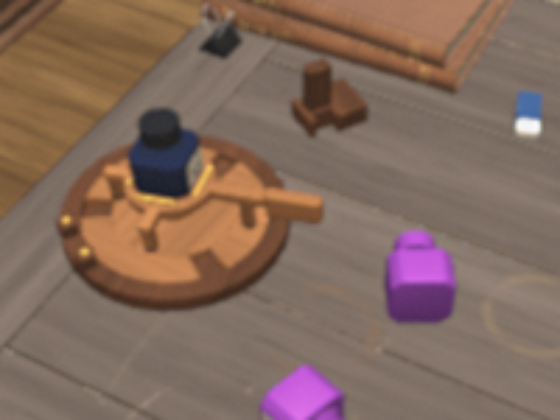

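View pics/w3z.png

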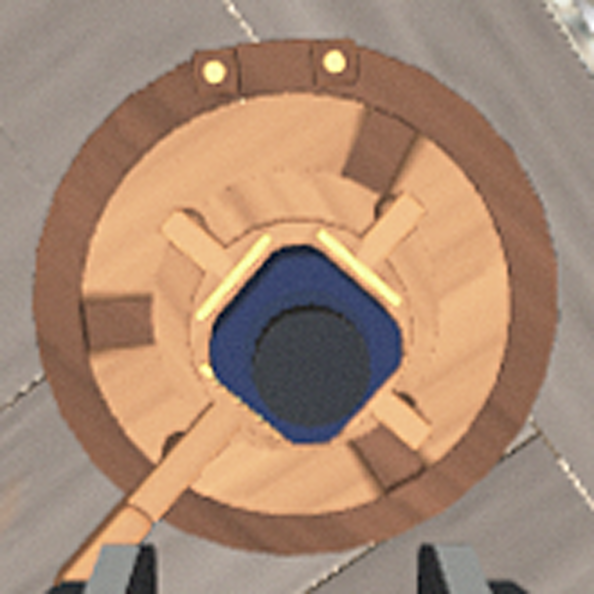

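Run:
```python
from h import *
from scipy.optimize import least_squares
im=cv2.imread('pics/w3.png');d=np.load('w3.npz');C=cam('wrist',(d['p'],d['q']))
hsv=cv2.cvtColor(im,cv2.COLOR_BGR2HSV)
m=((hsv[...,1]>95)&(hsv[...,0]<20)).astype(np.uint8)*255
m[:,:200]=0;m[:,362:]=0;m[:100]=0;m[240:]=0
m=cv2.morphologyEx(m,cv2.MORPH_OPEN,np.ones((5,5)))
c=max(cv2.findContours(m,cv2.RETR_EXTERNAL,cv2.CHAIN_APPROX_NONE)[0],key=cv2.contourArea)[:,0,:]
P=np.array([plane(C,u,.016)[:2] for u in c]);c0=np.array([.571,.02])
for k in range(4):
    r=np.hypot(*(P-c0).T);s=abs(r-.092)<(.02,.008,.005,.004)[k]
    f=least_squares(lambda x:np.hypot(P[s,0]-x[0],P[s,1]-x[1])-x[2],[*c0,.092],loss='soft_l1',f_scale=.001);c0=f.x[:2]
print(f.x,s.sum(),f.fun.std())
g=lambda x,y:(x/3.6+200,y/3.6+95)
for uv,z in [((112,545),.062),((143,512),.06),((190,450),.056)]:
    p=plane(C,g(*uv),z)[:2];v=p-c0;print(p,np.hypot(*v),np.degrees(np.arctan2(v[1],v[0]))%360)
for uv in [(118,323),(383,150),(390,460)]:
    v=plane(C,g(*uv),.016)[:2]-c0;print('patch',np.hypot(*v),np.degrees(np.arctan2(v[1],v[0]))%360)
S=cam('scene');b=(180+315/2.8,150+208/2.8);print('handle tip scene',b,plane(S,b,.05),tri(S,b,cam('top'),(230+320/5,125+482/5)))
```

```text
[0.5712 0.0201 0.0901] 337 0.0007783698470410529
[0.4832 0.0019] 0.08979510856715744 191.70276227576596
[0.4979 0.0042] 0.07497950517653078 192.1933540613374
[0.5222 0.0108] 0.0498641516601168 190.72408476747233
patch 0.061258566329851265 146.44993469923557
patch 0.06284067745797975 24.4066155177842
patch 0.0647917097522672 265.72339568124676
handle tip scene (292.5, 224.28571428571428) [ 0.4584 -0.0052  0.05  ] (array([ 0.4552, -0.006 ,  0.0507]), np.float64(0.006462643840884612))
```

Base centre and handle bearing (about 191.5°) agree with the sizes given. I'll straddle the handle with loosely open jaws and push it towards +y, away from the key, watching the tangential force.

```bash
cat > push.py <<'E'
from h import *
B=np.array([.5712,.0201])
def pose(ad,z,r=.110):
    a=np.radians(ad);return [*(B+r*np.array([np.cos(a),np.sin(a)])),z],down(a-np.pi/2)
def tang(ad,F):
    a=np.radians(ad);return np.array([np.sin(a),-np.cos(a),0])@F   # + = direction of decreasing angle
E
python3 - <<'E'
from push import *
arm.move_gripper(.42)
p,q=pose(191.5,.18);arm.movep(p,q);p,q=pose(191.5,.097);arm.line_to(p,.1,q)
F0=arm.read_ft_force();print(arm.read_time(),F0,arm.read_opening(),arm.read_tool_pos())
cv2.imwrite('pics/w4.png',snapshot('wrist'));cv2.imwrite('pics/s4.png',snapshot('scene'))
np.save('F0.npy',F0)
E
python3 -c "
import cv2,numpy as np
a=cv2.imread('pics/w4.png');b=cv2.imread('pics/s4.png')[150:300,180:380]
cv2.imwrite('pics/ws4.png',np.hstack([cv2.resize(a,(400,300)),cv2.resize(b,(400,300))]))"
```

```text
15.9667 [0.2698 0.1659 0.1741] 0.4221757704522452 [ 0.4637 -0.0016  0.0974]
```

View pics/ws4.png

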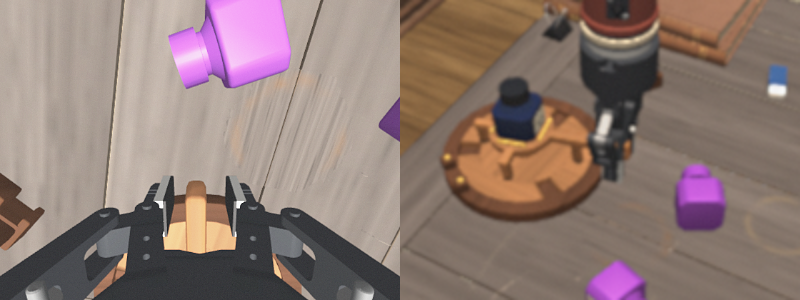

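The handle lies between the jaws with nothing touching. I'll start pushing.

```bash
cat > go.py <<'E'
from push import *
import sys
def run(a,end,step,lim=5.5,tmax=12):
    F0=np.load('F0.npy');t0=arm.read_time();log=[]
    while a>end and arm.read_time()-t0<tmax:
        a-=step;p,q=pose(a,.097);arm.line_to(p,.05,q)
        F=arm.read_ft_force()-F0;ft=-tang(a,F);log.append((round(a,1),round(ft,1),round(F[2],1)))
        if ft>lim:
            arm.pause(.15);F=arm.read_ft_force()-F0;ft=-tang(a,F);log.append(('hold',round(ft,1),round(F[2],1)))
            if ft>lim-1: break
    print(*log);print(arm.read_time(),arm.read_tool_pos());return a
E
python3 - <<'E'
from go import *
a=run(191.5,160,1.)
open('a','w').write(str(a))
E
```

```text
(190.5, np.float64(-0.6), np.float64(0.3)) (189.5, np.float64(0.6), np.float64(-0.6)) (188.5, np.float64(0.0), np.float64(-0.7)) (187.5, np.float64(-0.1), np.float64(0.4)) (186.5, np.float64(-0.2), np.float64(0.2)) (185.5, np.float64(0.7), np.float64(0.0)) (184.5, np.float64(0.3), np.float64(-0.5)) (183.5, np.float64(0.3), np.float64(0.1)) (182.5, np.float64(0.8), np.float64(-0.8)) (181.5, np.float64(1.4), np.float64(-1.5)) (180.5, np.float64(0.3), np.float64(-0.4)) (179.5, np.float64(1.4), np.float64(-0.2)) (178.5, np.float64(0.7), np.float64(-0.2)) (177.5, np.float64(-0.1), np.float64(-1.5)) (176.5, np.float64(-0.1), np.float64(0.3)) (175.5, np.float64(0.7), np.float64(0.2)) (174.5, np.float64(0.5), np.float64(-0.7)) (173.5, np.float64(0.8), np.float64(-0.1)) (172.5, np.float64(2.8), np.float64(0.0)) (171.5, np.float64(1.1), np.float64(-0.6)) (170.5, np.float64(0.1), np.float64(0.4)) (169.5, np.float64(1.9), np.float64(0.0)) (168.5, np.float64(0.9), np.float64(-0.5)) (167.5, np.float64(0.8), np.float64(-1.1)) (166.5, np.float64(0.4), np.float64(0.6)) (165.5, np.float64(1.0), np.float64(-0.2)) (164.5, np.float64(1.7), np.float64(0.4)) (163.5, np.float64(0.8), np.float64(-0.4)) (162.5, np.float64(1.0), np.float64(-0.3)) (161.5, np.float64(0.7), np.float64(0.2)) (160.5, np.float64(0.9), np.float64(0.3)) (159.5, np.float64(0.5), np.float64(-0.2))
24.0667 [0.4682 0.0589 0.097 ]
```

```bash
python3 - <<'E'
from go import *
a=run(float(open('a').read()),132,1.2,5.0,9)
open('a','w').write(str(a))
cv2.imwrite('pics/s5.png',snapshot('scene'))
E
python3 -c "
import cv2,numpy as np
b=cv2.imread('pics/s5.png')[150:300,180:380]
cv2.imwrite('pics/s5z.png',cv2.resize(b,(760,570),interpolation=2))"
```

```text
(158.3, np.float64(0.9), np.float64(-0.5)) (157.1, np.float64(1.6), np.float64(0.5)) (155.9, np.float64(1.0), np.float64(-0.2)) (154.7, np.float64(0.8), np.float64(-0.5)) (153.5, np.float64(0.4), np.float64(-0.3)) (152.3, np.float64(0.6), np.float64(0.2)) (151.1, np.float64(0.9), np.float64(-0.3)) (149.9, np.float64(0.0), np.float64(-0.3)) (148.7, np.float64(-0.2), np.float64(-0.1)) (147.5, np.float64(-0.1), np.float64(-1.5)) (146.3, np.float64(1.5), np.float64(0.1)) (145.1, np.float64(0.1), np.float64(-0.1)) (143.9, np.float64(1.1), np.float64(-0.4)) (142.7, np.float64(1.6), np.float64(0.3)) (141.5, np.float64(1.1), np.float64(-0.9)) (140.3, np.float64(1.1), np.float64(-1.2)) (139.1, np.float64(1.8), np.float64(-1.7)) (137.9, np.float64(2.3), np.float64(-0.6)) (136.7, np.float64(4.7), np.float64(0.8)) (135.5, np.float64(7.9), np.float64(3.3)) ('hold', np.float64(7.4), np.float64(2.8))
29.2167 [0.4906 0.0948 0.0964]
```

View pics/s5z.png

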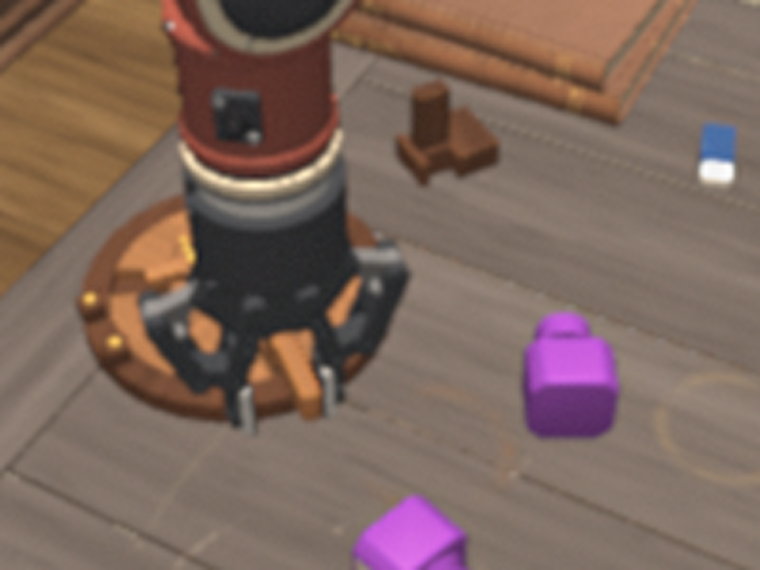

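Push climbed to 7.9 N and held at 7.4 N: a hard stop with the handle near 142°. I'll back off and look.

```bash
python3 - <<'E'
from push import *
a=float(open('a').read())
p,q=pose(a+5.5,.097);arm.line_to(p,.08,q);print(arm.read_ft_force()-np.load('F0.npy'))
p,q=pose(a+5.5,.19);arm.line_to(p,.15,q)
arm.movep([.575,.03,.33],down(np.radians(-37)))
T=(arm.read_tool_pos(),arm.read_eef_rot());cv2.imwrite('pics/w6.png',snapshot('wrist'));np.savez('w6.npz',p=T[0],q=T[1])
cv2.imwrite('pics/s6.png',snapshot('scene'));print(arm.read_time())
E
python3 -c "
import cv2,numpy as np
b=cv2.imread('pics/s6.png')[180:270,185:305]
cv2.imwrite('pics/s6z.png',cv2.resize(b,None,fx=6,fy=6,interpolation=2))
b=cv2.imread('pics/w6.png')[95:260,200:365]
cv2.imwrite('pics/w6z.png',cv2.resize(b,None,fx=3.6,fy=3.6,interpolation=2))"
```

```text
[-0.0689  0.5094 -0.1071]
31.3417
```

View pics/s6z.png

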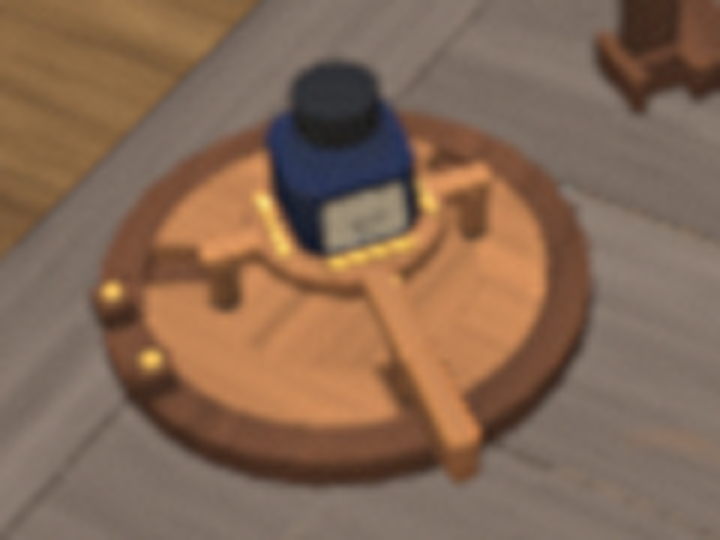

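View pics/w6z.png

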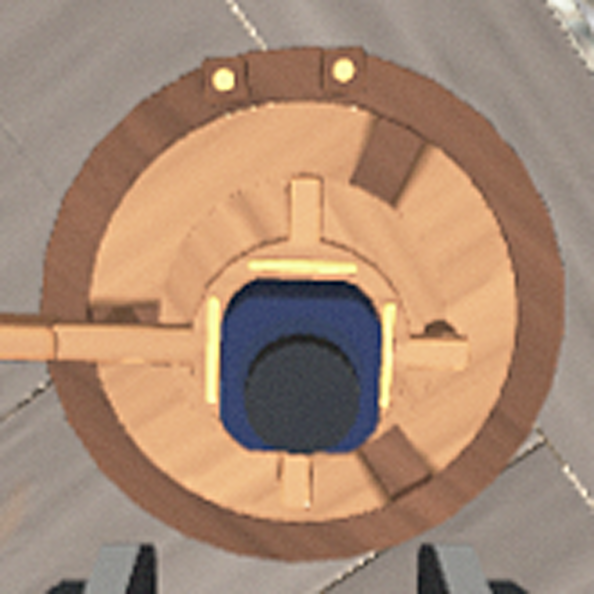

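Run:
```python
from push import *
S=cam('scene')
g=lambda x,y:(x/3.6+200,y/3.6+95); s=lambda x,y:(x/6+185,y/6+180)
for n,cw,cs,ad in [('3',(312,366),None,191.5),('6',(302,392),(337,87),142)]:
    d=np.load(f'w{n}.npz');C=cam('wrist',(d['p'],d['q']))
    p=plane(C,g(*cw),.106);v=(p[:2]-B)*1e3;a=np.radians(ad);e=np.array([np.cos(a),np.sin(a)])
    print(n,'cap offset mm along handle',v@e,'across',v@[-e[1],e[0]])
    if cs: print(tri(C,g(*cw),S,s(*cs)))
d=np.load('w6.npz');C=cam('wrist',(d['p'],d['q']))
# handle centre line
for uv,z in [((57,342),.052),((150,343),.052),((10,340),.052)]:
    v=plane(C,g(*uv),z)[:2]-B;print(np.hypot(*v),np.degrees(np.arctan2(v[1],v[0]))%360)
# handle tip: scene, top edge centre of end
R=np.radians
for z in (.052,.062):
    pt=[*(B+.123*np.array([np.cos(R(142.5)),np.sin(R(142.5))])),z];u=proj(S,pt);print('tip pred scene zoom',z,(u-[185,180])*6)
for z in (.052,.062): print('joint',z,(proj(C,[*(B+.078*np.array([np.cos(R(142.5)),np.sin(R(142.5))])),z])-[200,95])*3.6)
```

```text
3 cap offset mm along handle -6.07896720967463 across 0.8248762205394442
6 cap offset mm along handle 0.42166436584009925 across 0.9197531387515536
(array([0.569 , 0.0179, 0.1044]), np.float64(0.0033462337923848024))
0.07775093228418622 142.94370624660576
0.04817815961183615 143.18411514429755
0.0926675038433722 142.57915368433052
tip pred scene zoom 0.052 [461.7145 437.7796]
tip pred scene zoom 0.062 [460.4798 417.5985]
joint 0.052 [ 56.1223 340.1442]
joint 0.062 [ 49.6501 347.5051]
```

The cap is now centred to within 1 mm (it was 6 mm off while rocking), and the handle tip sits at seated height. To confirm by feel, I'll nudge gently the other way, stopping at low force.

```bash
python3 - <<'E'
from push import *
p,q=pose(142.8,.18);arm.movep(p,q);p,q=pose(142.8,.097);arm.line_to(p,.12,q)
F0=arm.read_ft_force();a=146.5;p,q=pose(a,.097);arm.line_to(p,.06,q);log=[]
while a<154:
    a+=.8;p,q=pose(a,.097);arm.line_to(p,.04,q);F=arm.read_ft_force()-F0;ft=tang(a,F);log.append((round(a,1),round(float(ft),1),round(float(F[2]),1)))
    if ft>5.0: break
print(*log)
b=a-6;p,q=pose(b,.097);arm.line_to(p,.08,q);print(arm.read_ft_force()-F0)
p,q=pose(b,.19);arm.line_to(p,.15,q)
arm.movep([.575,.03,.33],down(np.radians(-37)))
T=(arm.read_tool_pos(),arm.read_eef_rot());cv2.imwrite('pics/w7.png',snapshot('wrist'));np.savez('w7.npz',p=T[0],q=T[1])
cv2.imwrite('pics/s7.png',snapshot('scene'));print(arm.read_time())
E
python3 -c "
import cv2,numpy as np
b=cv2.imread('pics/s7.png')[150:300,180:380]
cv2.imwrite('pics/s7z.png',cv2.resize(b,None,fx=4,fy=4)[:600,:800])
b=cv2.imread('pics/w7.png')[95:260,200:365]
cv2.imwrite('pics/w7z.png',cv2.resize(b,None,fx=3.6,fy=3.6,interpolation=2))"
```

```text
(147.3, -0.2, -1.3) (148.1, 0.7, -0.9) (148.9, -0.2, -0.2) (149.7, 0.9, -1.0) (150.5, 1.8, -0.6) (151.3, 0.4, -0.2) (152.1, 0.1, -0.9) (152.9, 1.1, -1.1) (153.7, 1.2, -0.6) (154.5, 1.4, -1.2)
[-0.7333 -0.6299 -0.8348]
38.0833
```

View pics/s7z.png

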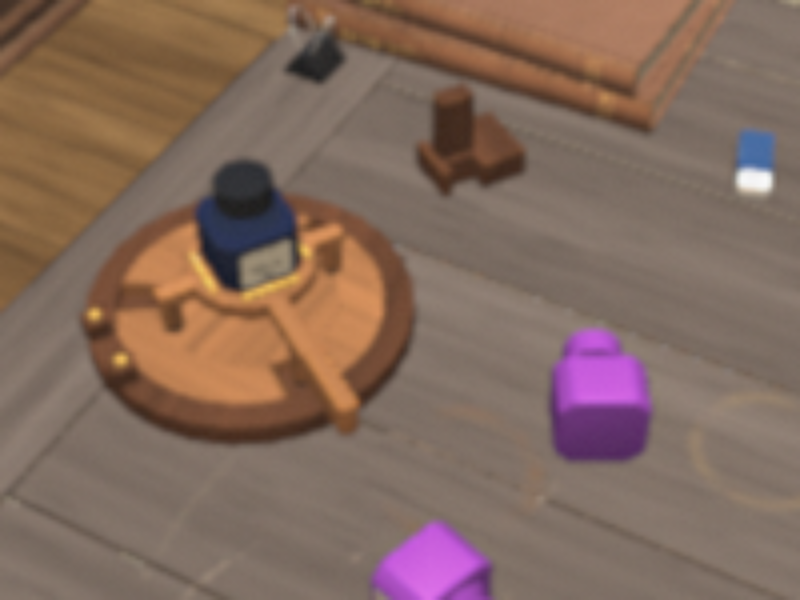

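View pics/w7z.png

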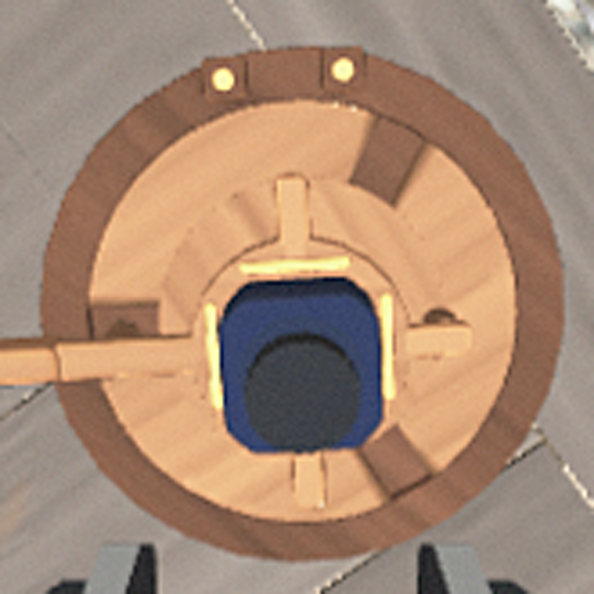

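Run:
```python
from push import *
S=cam('scene');d=np.load('w7.npz');C=cam('wrist',(d['p'],d['q']));R=np.radians
g=lambda x,y:(x/3.6+200,y/3.6+95)
def ang(uv,z):
    v=plane(C,g(*uv),z)[:2]-B;return np.hypot(*v),np.degrees(np.arctan2(v[1],v[0]))%360
print(ang((59,361),.052),ang((150,357),.052))
ad=ang((59,361),.052)[1];e=np.array([np.cos(R(ad)),np.sin(R(ad))])
v=(plane(C,g(303,392),.106)[:2]-B)*1e3;print('cap along',v@e,'across',v@[-e[1],e[0]])
for z in (.052,.062):
    print(z,'tip in s7z',(proj(S,[*(B+.123*e),z])-[180,150])*4)
    print(z,'joint in w7z',(proj(C,[*(B+.078*e),z])-[200,95])*3.6)
print('foot tip seated proj',(proj(C,[*(B+.062*e),.012])-[200,95])*3.6, 'old stop',(proj(C,[*(B+.062*np.array([np.cos(R(142.8)),np.sin(R(142.8))])),.012])-[200,95])*3.6)
a=cv2.imread('pics/s7.png')[215:265,225:285];b=cv2.imread('pics/s6.png')[215:265,225:285]
cv2.imwrite('pics/tip.png',cv2.resize(np.hstack([b,a]),None,fx=6,fy=6,interpolation=2))
```

```text
(np.float64(0.07758835059111158), np.float64(147.59026745252953)) (np.float64(0.04844466487569206), np.float64(148.69558557160804))
cap along 0.1255470268596964 across 0.9888315053446053
0.052 tip in s7z [348.007  404.2843]
0.052 joint in w7z [ 57.7223 361.0963]
0.062 tip in s7z [347.3594 390.8219]
0.062 joint in w7z [ 51.3338 368.9953]
foot tip seated proj [125.0867 329.9201] old stop [123.9668 315.5454]
```

View pics/tip.png

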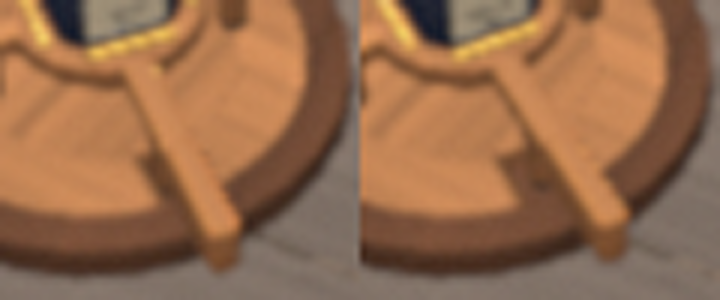

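Run:
```python
from h import *
print(arm.read_time());ticket.finish_job()
```

```text
38.0833
the job is handed in; nothing more can be done
```

The job is done and handed in at 38.1 s of the 58 s allowed.

- **Key:** I lifted it straight up out of the base. It now stands on the bare desk to the right, at about (0.53, −0.145), roughly 17 cm from the base's centre.
- **Stand:** I pushed it round by the handle with loosely open jaws, from about 191° to about 142°. There the push climbed to 7.9 N and held at 7.4 N, so I took that as the pocket's wall.

**Last checks**
- **Seated height:** the bottle cap is within about 1 mm of the base's centre (it was 6 mm off while rocking). The handle's end fits the seated height of 52 mm, not the rocking height of 62 mm.
- **Long foot:** it shows near the middle of one of three dark patches, which lie 120° apart at about 62 mm out.
- **Other objects:** the bottle is upright on the plate and the eraser looked untouched in the last scene picture. I didn't check the stamp in the late pictures, but the arm never worked near it. The arm stood clear of everything when I handed in.

**Check that did not fully agree:** a gentle nudge the other way never met the opposite pocket wall. It stayed under 2 N and turned the stand back about 5°, which is within the pocket and hub play. The stand stayed level at seated height, so I left it there. I did not press on it to test for rocking.

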